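Push a sample tin down the free lane of the tin rack

ROBOT

A 6-joint arm with a two-finger parallel gripper is mounted at the origin on a cart in front of the work surface, level with it; the furniture and walls round the work are solid. World frame = base frame: x ahead of the robot, y to its left, z up, the work surface at z = 0. Lengths are in m, angles in rad, forces in N, time in s.
With the tool pointing down it reaches from about 0.425 to 0.95 m from the base axis. Payload 3.5 kg.
Tool frame: the origin (TCP) lies at the very end of the fingers, on their centre line; the grasp point (between the pads) lies ctrl.tcp_to_grasp behind it (ctrl.tcp_to_grasp is the distance from the TCP to the grasp point, in m); z points along the fingers, y is the line along which they close (so a half turn about z gives the same grasp; the last joint's range is limited). The gripper opens to 85 mm and grips with 20 to 120 N. Pads are 22 mm wide; open, the fingers measure 114 mm over their backs; the gripper's body (76 mm by 85 mm) begins 54 mm behind the grasp point. The pads swing forward as they close: fully open they stand 13 mm farther back than shut.
Start: joints at [-1.369, 0.286, 1.577, -0, 1.279, -0.15], TCP at [0.233, -0.634, 0.231] pointing down, gripper open.
Joint ranges: [-2.77, 2.77], [-0.9, 2.22], [0.21, 2.48], [-1.53, 4.67], [0.24, 2.81], [-2.84, 2.84]. Speed limits (rad/s): [2.79, 2.79, 3.14, 3.14, 3.14, 3.14].

INTERFACE

Orientations are given as a unit quaternion [x, y, z, w].
In Python, from plant import ctrl gives the robot as it stands.
- The arm moves only by the shell command python3 -m inch 'ROWS' [FORCE]. ROWS is JSON, a list of rows, each an object with "slide": the shift along the tool's x, y, z in cm, a list of three; "turn": the turn about the tool's z in rad; "grip": the finger opening in cm, from 0 to 8.54. A call has 1 to 20 rows; each row is the pose to reach, as a shift and turn from the pose commanded when the call began, along the tool's axes at that moment; what a row does not reach only later rows make up. A row lasts 1/10 s, in which the tool goes at most 50 mm and 8.59 degrees, less where a joint would pass 70% of its speed; a pose out of reach is approached as far as the arm can. A call with a gripper value outside its range is refused whole. The fingers move at their own pace and stop on an object; FORCE is the grip in N (left out, the last holds). Time passes only in rows, so rows that repeat a pose let the fingers close. It gives the time, the measured TCP pose, the force, the opening and the grip force at its end, in the units of the state.
- ctrl.get_state(): the state, without advancing time (a new reading comes with each control period).
- ctrl.read_camera(name): name is "scene" or "top" or "wrist"; returns (picture, depth): 420x560x3 uint8, red, green, blue; 420x560 float32, m along the optical axis (not along the pixel's ray), 0 where there is no reading.
- ctrl.camera_info(name): a dict with "K" (3x3 intrinsics, pixels), "camera_from_world" (4x4, takes a point from world to camera coordinates); the wrist camera has in their place "T_tool_cam" (4x4, takes a point from camera to tool coordinates, whose origin is the TCP and whose axes are the flange's). Camera axes: x right, y down, z forward; pixel columns grow to the right and rows downward; lengths in m; the calibration is good to about 2 mm. A picture is of the moment at which its call begins: read the wrist's pose just before it. camera_info takes no time and is no camera call.
- ctrl.sign_off(): hands the job in; it is judged then, once.
The state is a dict: "time": time; "qpos": joint angles; "dq": joint speeds; "joint_efforts": joint torques, N m; "eef_pos": TCP position; "tcp_rot": TCP orientation; "contact_force": force on the tool from outside, world axes, zero at the start; "wrist_torque": the same for the moment, N m; "opening": opening from 0.0 (shut) to 1.0 (fully open); "finger_force": force on a finger pad.
Only numpy, scipy, OpenCV 4.12 (cv2) and the standard library are available. Lean on these libraries where they do the work, as an engineer would, in place of code of your own. Each camera call takes 0.05 s, during which the arm holds its last target. There are 200 camera calls.

TASK

The worktop rack has two lanes between low metal rails; one lane already holds a sample tin. With the fingertips, push the other tin - the loose one standing in front of the rack - lengthways down the free lane until it stands on the white painted outline there, level with the parked tin, without the tin ever touching a rail. Only push it gently: do not pinch or lift it, and leave the parked tin and the things standing round the rack where they are.

Things in the scene. Friction and masses are not known exactly. Their poses are not given: they have to be found in the camera images.
- tin_mid (a point): centre of the loose tin to be pushed (shut green flat sample tin, lid fixed, 63 wide x 98 long x 27 mm high, about 0.2 kg, stands flat on the worktop and slides on it). Point half-way up, 13.5 mm above the worktop. Its y axis is the tin's long axis (either end may lead), x its width, z up. It starts in front of the open end of the rack, 20 to 80 mm short of the rails, up to 100 mm sideways of the free lane and turned up to 0.3 rad from the lane's direction
- outline: white painted rectangle (flat paint, no height, lines 3 mm wide, 110 x 74 mm outside) on the worktop in the free lane, marking where the tin shall stand; origin at its centre, on the worktop, midway between the lane's two rails. x points along the lane, from the open end inward (the way to push), y to the left across the lane, z up. The rails begin (open end of the lane) 100 mm before this origin, i.e. at x = -100 mm, and end at x = +70 mm, where a tie bar closes the lane
- rack: aluminium rack screwed to the worktop: three parallel rails, each 170 long x 8 wide x 18 mm high, joined at the rear by a tie bar 14 mm thick and 18 mm high. Origin on the worktop, half-way along the middle rail; x along the lanes toward the tie bar (the way to push), y to the left. Two lanes, each 82 mm wide between rails, with centre lines at y = +45 and -45 mm; no floor plate: tins slide on the worktop. Fixed
- rail_left: left rail of the rack, at y = +90 mm in the rack's frame; 170 x 8 x 18 mm, origin on the worktop at its centre, x along it
- rail_middle: middle rail, between the two lanes, same size and axes
- rail_right: right rail of the rack, at y = -90 mm in the rack's frame, same size and axes
- parked_mid (a point): centre of the parked tin, same kind and size as the loose one (63 x 98 x 27 mm), standing loose in the other lane; not to be moved
- dish: bystander: round aluminium moisture dish with lid, 61 mm across, 26 mm high, loose, beside the left rail; origin at its underside
- lid_dish: bystander: clear round petri dish, 68 mm across, 14 mm high, loose, beside the right rail; origin at its underside
- vial: bystander: glass vial with blue cap, 33 mm across, 78 mm high, loose, behind the tie bar; origin at its underside
Mind the look-alikes: they are no part of the job. Leave any purple or yellow look-alike of the part that bears tin_mid alone.

How it is judged:
By the outcome, as a careful person would: the job done as asked, in the order asked, and still so for the second after the job is handed in, with the robot touching nothing.
It also fails if it takes over 72 s, if anything falls off the work surface, if the arm or the gripper's body presses on something with over 40 N, if the wrist force passes 120 N, or if a joint passes its speed limit or range.

## Working session

There is one attempt and no reset: what is moved stays moved. The work goes in short steps, Python scripts to look and compute and a shell command to move; the robot and the scene stay as the last step left them, time stands still between calls to the robot, and variables do not carry over. Pictures are saved under pics/ and viewed, at most 10 in all, crops included, and the job is handed in when it is done.

```bash
mkdir -p pics && ls && python3 - <<'E'
from plant import ctrl
import cv2,numpy as np
s=ctrl.get_state();print({k:np.round(v,3).tolist() for k,v in s.items()},ctrl.tcp_to_grasp)
for n in("top","scene"):
    p,d=ctrl.read_camera(n);cv2.imwrite(f"pics/{n}0.png",p[:,:,::-1]);np.savez(f"{n}0.npz",p=p,d=d)
    i=ctrl.camera_info(n);print(n,i["K"],np.round(i["camera_from_world"],3))
print(ctrl.camera_info("wrist"))
E
```

```text
pics
{'time': 0.0, 'qpos': [-1.369, 0.287, 1.578, -0.0, 1.279, -0.15], 'dq': [0.002, -0.0, -0.001, -0.001, -0.001, 0.001], 'joint_efforts': [-0.002, -40.599, -29.263, -0.0, 0.006, 0.0], 'eef_pos': [0.232, -0.633, 0.23], 'tcp_rot': [0.985, 0.175, -0.0, -0.001], 'contact_force': [-0.575, -1.267, 0.365], 'wrist_torque': [0.03, -0.018, -0.024], 'finger_force': 0.0, 'opening': 1.001} 0.0187
top [[407.17129771   0.         276.33841637]
 [  0.         407.17129771 208.81623917]
 [  0.           0.           1.        ]] [[-0.008 -0.999 -0.033  0.001]
 [-0.982  0.014 -0.19   0.542]
 [ 0.19   0.031 -0.981  0.839]
 [ 0.     0.     0.     1.   ]]
scene [[514.67490615   0.         274.22751537]
 [  0.         514.67490615 211.3357906 ]
 [  0.           0.           1.        ]] [[-0.676 -0.737  0.019  0.342]
 [-0.526  0.464 -0.713  0.309]
 [ 0.516 -0.492 -0.701  0.872]
 [ 0.     0.     0.     1.   ]]
{'K': array([[361.41618502,   0.        , 279.23179549],
       [  0.        , 361.41618502, 210.6395437 ],
       [  0.        ,   0.        ,   1.        ]]), 'T_tool_cam': array([[-3.54092108e-04, -9.47438471e-01, -3.19937835e-01,
         8.22308731e-02],
       [ 9.99999825e-01, -4.87027136e-04,  3.35490796e-04,
        -2.89968159e-04],
       [-4.73675294e-04, -3.19937660e-01,  9.47438478e-01,
        -1.42995735e-01],
       [ 0.00000000e+00,  0.00000000e+00,  0.00000000e+00,
         1.00000000e+00]])}
```

View pics/top0.png

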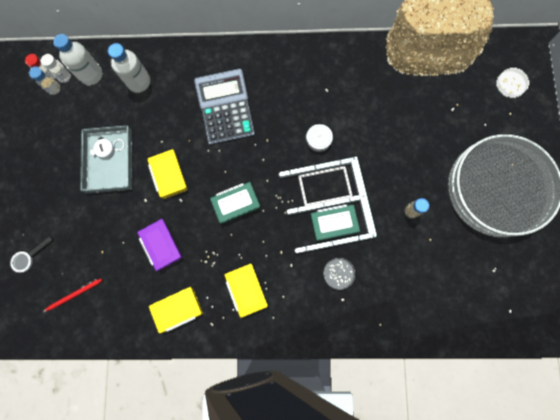

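View pics/scene0.png

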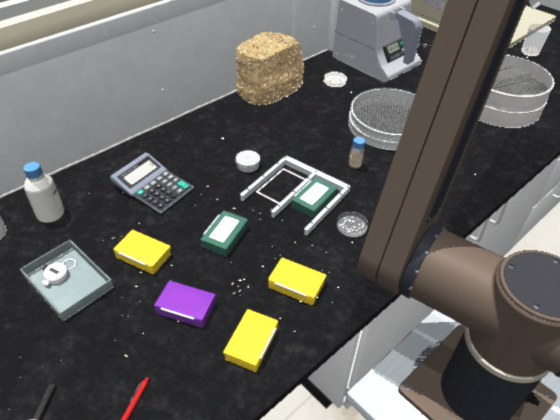

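The top view shows the loose green tin at about (235,203). The free lane's outline is at (325,187) and the parked tin at (335,222). The rack opens to image left (+y), with the tie bar at about (365,198).

```bash
cat > h.py <<'E'
import numpy as np,cv2
from scipy.spatial.transform import Rotation as R
from plant import ctrl
def world_from_cam(n,s=None):
    i=ctrl.camera_info(n)
    if n!="wrist": return i["K"],np.linalg.inv(i["camera_from_world"])
    T=np.eye(4);T[:3,:3]=R.from_quat(s["tcp_rot"]).as_matrix();T[:3,3]=s["eef_pos"]
    return i["K"],T@i["T_tool_cam"]
def cast(uv,z,K,T):
    uv=np.atleast_2d(uv).astype(float)
    r=np.c_[(uv-K[:2,2])/K[0,0],np.ones(len(uv))]@T[:3,:3].T
    return T[:3,3]+r*((z-T[2,3])/r[:,2])[:,None]
def green(p):
    h=cv2.cvtColor(p,cv2.COLOR_RGB2HSV);return cv2.inRange(h,(65,70,25),(95,255,150))
def rect(c,z,K,T):
    w=cast(c.reshape(-1,2),z,K,T)[:,:2]
    (cx,cy),(a,b),t=cv2.minAreaRect((w*1000).astype(np.float32))
    bx=cv2.boxPoints(((cx,cy),(a,b),t)); e=[bx[1]-bx[0],bx[2]-bx[1]]; l=max(e,key=np.linalg.norm)
    return np.array([cx,cy]),sorted((a,b)),np.degrees(np.arctan2(l[1],l[0]))
E
python3 - <<'E'
from h import *
for n in("top","scene"):
    f=np.load(n+"0.npz");p,d=f["p"],f["d"];K,T=world_from_cam(n)
    m=cv2.morphologyEx(green(p),cv2.MORPH_CLOSE,np.ones((3,3)))
    for c in cv2.findContours(m,0,2)[0]:
        if cv2.contourArea(c)>200: print(n,c.mean(0),rect(c,.027,K,T))
f=np.load("top0.npz");p=f["p"];K,T=world_from_cam("top")
px=np.array([[280,174],[356,160],[288,212],[296,250],[374,236]])
print(cast(px,.018,K,T).round(3)); print(cast([[325,187],[340,274],[319,137],[415,210]],0,K,T).round(3))
E
```

```text
scene [[226.04587156 233.57798165]] (array([555.52062988,  99.56933594]), [72.75975799560547, 116.64014434814453], np.float32(-68.28166))
scene [[313.33333333 200.11111111]] (array([ 507.46603394, -120.83734894]), [68.35763549804688, 116.90869140625], np.float32(-79.48572))
[[ 0.631 -0.013  0.018]
 [ 0.661 -0.189  0.018]
 [ 0.541 -0.031  0.018]
 [ 0.455 -0.047  0.018]
 [ 0.484 -0.221  0.018]]
[[ 0.602 -0.118  0.   ]
 [ 0.402 -0.145  0.   ]
 [ 0.726 -0.107  0.   ]
 [ 0.545 -0.321  0.   ]]
```

```bash
python3 -m inch '[{"slide":[58.5,-44,-2],"turn":0.185,"grip":5},{"slide":[58.5,-44,-2],"turn":0.185,"grip":5},{"slide":[58.5,-44,-2],"turn":0.185,"grip":5},{"slide":[58.5,-44,-2],"turn":0.185,"grip":5},{"slide":[58.5,-44,-2],"turn":0.185,"grip":5},{"slide":[58.5,-44,-2],"turn":0.185,"grip":5},{"slide":[58.5,-44,-2],"turn":0.185,"grip":5},{"slide":[58.5,-44,-2],"turn":0.185,"grip":5},{"slide":[58.5,-44,-2],"turn":0.185,"grip":5},{"slide":[58.5,-44,-2],"turn":0.185,"grip":5},{"slide":[58.5,-44,-2],"turn":0.185,"grip":5},{"slide":[58.5,-44,-2],"turn":0.185,"grip":5},{"slide":[58.5,-44,-2],"turn":0.185,"grip":5},{"slide":[58.5,-44,-2],"turn":0.185,"grip":5},{"slide":[58.5,-44,-2],"turn":0.185,"grip":5},{"slide":[58.5,-44,-2],"turn":0.185,"grip":5},{"slide":[58.5,-44,-2],"turn":0.185,"grip":5},{"slide":[58.5,-44,-2],"turn":0.185,"grip":5},{"slide":[58.5,-44,-2],"turn":0.185,"grip":5},{"slide":[58.5,-44,-2],"turn":0.185,"grip":5}]' && python3 - <<'E'
from h import *
s=ctrl.get_state();p,d=ctrl.read_camera("wrist")
np.savez("w1.npz",p=p,d=d,eef_pos=s["eef_pos"],tcp_rot=s["tcp_rot"]);cv2.imwrite("pics/w1.png",p[:,:,::-1])
print(s["time"],s["qpos"],s["eef_pos"],R.from_quat(s["tcp_rot"]).as_matrix().round(3),s["opening"],np.abs(s["dq"]).max())
E
```

```text
time: 2.1
eef_pos: [0.6298, -0.0202, 0.2514]
tcp_rot: [0.997, 0.082, -0.0, 0.0]
contact_force: [0.0, -0.2, 0.5]
opening: 0.585
finger_force: 0.0
2.1 [-1.92837655e-01  1.74207439e-01  1.67275260e+00 -7.86681343e-05
  1.29471155e+00  1.21297678e+00] [ 0.62975968 -0.02018309  0.2513737 ] [[ 0.986  0.164 -0.   ]
 [ 0.164 -0.986 -0.   ]
 [-0.     0.    -1.   ]] 0.5848974363406936 0.004708367604779068
```

View pics/w1.png

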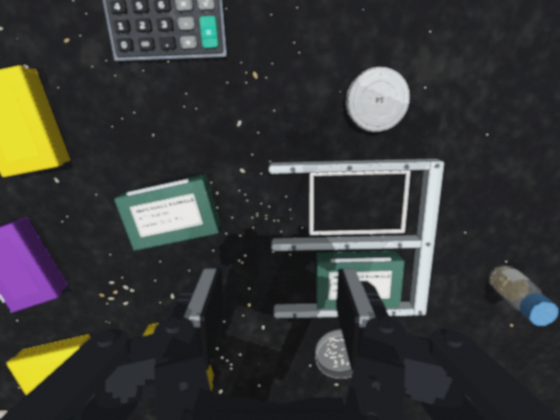

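The wrist view shows the loose tin at (167,213), the outline at (360,203), the rails at rows 167, 244 and 310 with open ends near column 272, and the parked tin at (360,280). I'll fit these precisely.

```bash
python3 - <<'E'
from h import *
f=np.load("w1.npz");p=f["p"];s={k:f[k] for k in("eef_pos","tcp_rot")};K,T=world_from_cam("wrist",s)
h=cv2.cvtColor(p,cv2.COLOR_RGB2HSV)
for y,x in((240,190),(200,122),(190,150),(183,170),(205,210),(225,222)):print((x,y),h[y,x])
a=cv2.resize(p[160:260,100:235],None,fx=3,fy=3,interpolation=2)
b=cv2.resize(p[150:260,260:450],None,fx=2,fy=2,interpolation=2)
o=np.zeros((300+220,405,3),np.uint8);o[:300]=a;o[300:,:380]=b
cv2.imwrite("pics/c1.png",o[:,:,::-1])
# outline: dark interior enclosed by white line
g=cv2.cvtColor(p,cv2.COLOR_RGB2GRAY)
for th in(110,130,150):
    w=(g>th).astype(np.uint8)
    cs,hi=cv2.findContours(w,cv2.RETR_CCOMP,cv2.CHAIN_APPROX_NONE)
    for c,k in zip(cs,hi[0]):
        A=cv2.contourArea(c)
        if A>3000 and 300<c[:,0,0].mean()<420 and 165<c[:,0,1].mean()<250: print(th,k[3]>=0,A,rect(c,0,K,T))
E
```

```text
(190, 240) [96 33 39]
(122, 200) [ 81  96 130]
(150, 190) [ 93  14 186]
(170, 183) [103  10 184]
(210, 205) [ 81 100  79]
(222, 225) [110  24  32]
110 False 11146.0 (array([ 551.7364502 , -121.83786011]), [193.2368927001953, 200.4457244873047], np.float32(10.901211))
110 True 5020.0 (array([ 603.5736084 , -115.94515991]), [68.09141540527344, 103.63702392578125], np.float32(-79.213234))
130 False 10120.5 (array([ 551.3036499 , -121.76409912]), [192.9680633544922, 199.05906677246094], np.float32(10.888884))
130 True 5083.5 (array([ 603.70227051, -116.13956451]), [68.53107452392578, 104.04193115234375], np.float32(-79.17838))
150 False 9585.5 (array([ 551.12426758, -121.52110291]), [192.44119262695312, 198.4616241455078], np.float32(10.859367))
150 True 5197.0 (array([ 603.50628662, -115.78215027]), [69.3140869140625, 105.4422378540039], np.float32(-79.14738))
```

View pics/c1.png

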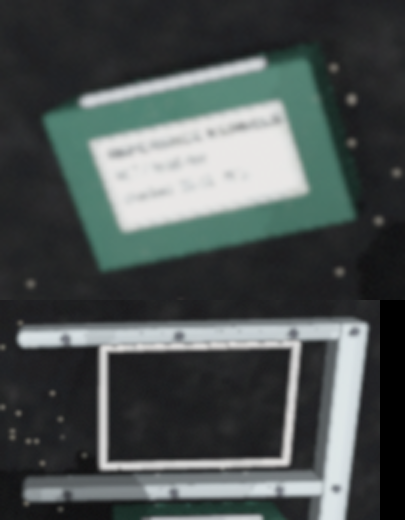

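The crop shows the tin's bright green top face clearly, with darker side faces at the top and right edges. The outline's inner rectangle measures 68 × 104 mm, as specified.

```bash
cat >> h.py <<'E'
O=np.array([603.6,-116.0]);A=np.radians(-79.2)
ex=np.array([np.cos(A),np.sin(A)]);ey=np.array([-ex[1],ex[0]])   # lane axes, mm
def lane(w): w=np.asarray(w)-O; return np.c_[w@ex,w@ey].round(1)
def tins(p,K,T,vmin=88):
    h=cv2.cvtColor(p,cv2.COLOR_RGB2HSV);m=cv2.inRange(h,(72,60,vmin),(92,255,220))
    for c in cv2.findContours(m,cv2.RETR_EXTERNAL,cv2.CHAIN_APPROX_NONE)[0]:
        if cv2.contourArea(c)>800:
            c=cv2.convexHull(c);ctr,sz,an=rect(c,.027,K,T)
            print("px",c.mean(0).round(),"world",ctr.round(1),"lane",lane(ctr),"size",np.round(sz,1),"turn deg",round(float((an-np.degrees(A)+90)%180-90),1))
E
python3 - <<'E'
from h import *
f=np.load("w1.npz");p=f["p"];s={k:f[k] for k in("eef_pos","tcp_rot")};K,T=world_from_cam("wrist",s)
tins(p,K,T)
# rails' open ends and left rail top edges by pixel, top z=18
px=[[271,164],[440,161],[272,240],[272,248]]
print(lane(cast(px,.018,K,T)[:,:2]*1000))
print("tcp lane",lane(s["eef_pos"][:2]*1000),"ex",ex,"ey",ey,"toolx ang",np.degrees(np.arctan2(.164,.986)))
E
```

```text
px [[377. 282.]] world [ 514.6 -133.2] lane [[  0.2 -90.6]] size [61.5 96.5] turn deg 0.0
px [[159. 213.]] world [563.2  92. ] lane [[-211.9   -0.7]] size [62.7 97.7] turn deg 11.1
[[-97.8  50.8]
 [ 79.8  49.7]
 [-99.4 -36.1]
 [-99.7 -45.9]]
tcp lane [[-89.2  43.7]] ex [ 0.18738131 -0.98228725] ey [0.98228725 0.18738131] toolx ang 9.443474912812956
```

```bash
python3 -m inch '[{"slide":[-4.85,-20.4,10],"turn":-1.594,"grip":3},{"slide":[-4.85,-20.4,10],"turn":-1.594,"grip":3},{"slide":[-4.85,-20.4,10],"turn":-1.594,"grip":3},{"slide":[-4.85,-20.4,10],"turn":-1.594,"grip":3},{"slide":[-4.85,-20.4,10],"turn":-1.594,"grip":3},{"slide":[-4.85,-20.4,10],"turn":-1.594,"grip":3},{"slide":[-4.85,-20.4,10],"turn":-1.594,"grip":3},{"slide":[-4.85,-20.4,10],"turn":-1.594,"grip":3},{"slide":[-4.85,-20.4,10],"turn":-1.594,"grip":3},{"slide":[-4.85,-20.4,10],"turn":-1.594,"grip":3},{"slide":[-4.85,-20.4,10],"turn":-1.594,"grip":3},{"slide":[-4.85,-20.4,10],"turn":-1.594,"grip":3},{"slide":[-4.85,-20.4,10],"turn":-1.594,"grip":3},{"slide":[-4.85,-20.4,14],"turn":-1.594,"grip":3},{"slide":[-4.85,-20.4,14],"turn":-1.594,"grip":3},{"slide":[-4.85,-20.4,14],"turn":-1.594,"grip":3}]' && cat > look.py <<'E'
import sys
from h import *
s=ctrl.get_state();M=R.from_quat(s["tcp_rot"]).as_matrix()
p,d=ctrl.read_camera(sys.argv[1]);K,T=world_from_cam(sys.argv[1],s)
if len(sys.argv)>2: cv2.imwrite(f"pics/{sys.argv[2]}.png",p[:,:,::-1])
print("t",s["time"],"tcp lane",lane(s["eef_pos"][:2]*1000),"z",s["eef_pos"][2].round(4),"toolx-lane deg",np.degrees(np.arctan2(M[1,0],M[0,0])-A).round(2),"F",s["contact_force"].round(1),"q",s["qpos"].round(2))
tins(p,K,T)
E
python3 look.py wrist w2
```

```text
time: 3.75
eef_pos: [0.5476, 0.1739, 0.1106]
tcp_rot: [0.637, 0.771, -0.001, -0.001]
contact_force: [-1.0, 0.0, -0.6]
opening: 0.349
finger_force: 0.0
t 3.75 tcp lane [[-295.3   -0.7]] z 0.1106 toolx-lane deg 180.03 F [-1.   0.  -0.6] q [ 0.13  0.2   1.92  0.    1.03 -0.06]
px [[281. 326.]] world [562.9  91.8] lane [[-211.7   -1.1]] size [60.1 96.9] turn deg 10.6
```

View pics/w2.png

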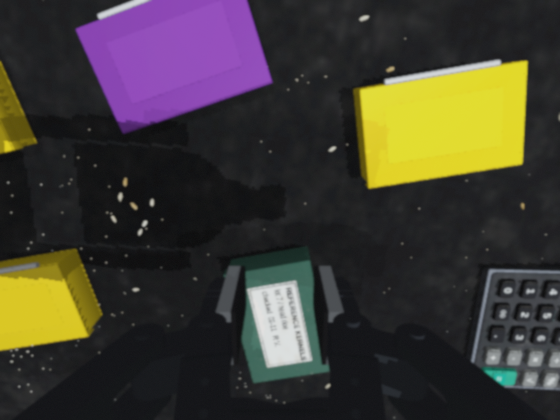

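The wrist view shows the green tin at (281,326) ahead of the fingers. The landing spot at (280,207) is clear of the yellow and purple tins. Next I lower the fingers and push from the rear to square the tin up outside the rack.

```bash
python3 -m inch '[{"slide":[0,0.07,4],"turn":0,"grip":3},{"slide":[0,0.07,7],"turn":0,"grip":3},{"slide":[0,0.07,9],"turn":0,"grip":3},{"slide":[0,0.07,10.4],"turn":0,"grip":3},{"slide":[0,0.07,10.4],"turn":0,"grip":3},{"slide":[0,0.07,10.4],"turn":0,"grip":3}]' && python3 -m inch '[{"slide":[-0.5,0,0],"turn":0,"grip":3},{"slide":[-0.9,0,0],"turn":0,"grip":3},{"slide":[-1.2,0,0],"turn":0,"grip":3},{"slide":[-1.5,0,0],"turn":0,"grip":3},{"slide":[-1.8,0,0],"turn":0,"grip":3},{"slide":[-2.1,0,0],"turn":0,"grip":3},{"slide":[-2.4,0,0],"turn":0,"grip":3},{"slide":[-2.7,0,0],"turn":0,"grip":3},{"slide":[-3.0,0,0],"turn":0,"grip":3},{"slide":[-3.3,0,0],"turn":0,"grip":3},{"slide":[-3.6,0,0],"turn":0,"grip":3},{"slide":[-3.9,0,0],"turn":0,"grip":3},{"slide":[-4.2,0,0],"turn":0,"grip":3},{"slide":[-4.5,0,0],"turn":0,"grip":3},{"slide":[-4.8,0,0],"turn":0,"grip":3},{"slide":[-5.0,0,0],"turn":0,"grip":3},{"slide":[-5.2,0,0],"turn":0,"grip":3},{"slide":[-5.4,0,0],"turn":0,"grip":3},{"slide":[-5.5,0,0],"turn":0,"grip":3},{"slide":[-5.5,0,0],"turn":0,"grip":3}]' && python3 look.py wrist; python3 look.py top w3
```

```text
time: 4.4
eef_pos: [0.5504, 0.1744, 0.0087]
tcp_rot: [0.637, 0.771, 0.001, 0.001]
contact_force: [-0.3, 0.6, 0.2]
opening: 0.353
finger_force: 0.0
time: 6.4
eef_pos: [0.5594, 0.1201, 0.0073]
tcp_rot: [0.637, 0.771, -0.0, -0.0]
contact_force: [0.3, 3.0, 0.6]
opening: 0.355
finger_force: 0.8
t 6.4 tcp lane [[-240.2    0.9]] z 0.0073 toolx-lane deg 180.08 F [0.3 3.  0.6] q [ 0.03  0.35  1.95 -0.    0.84 -0.16]
px [[300. 361.]] world [572.2  91.6] lane [[-209.8    8.1]] size [23. 32.] turn deg 12.8
t 6.45 tcp lane [[-240.2    0.9]] z 0.0073 toolx-lane deg 180.09 F [-0.5  2.   0.8] q [ 0.03  0.35  1.95 -0.    0.84 -0.16]
px [[333. 224.]] world [ 515.3 -134.5] lane [[  1.6 -90.2]] size [63.  99.2] turn deg 0.2
```

```bash
python3 -m inch '[{"slide":[1,0,0],"turn":0,"grip":3},{"slide":[2,0,-3],"turn":0,"grip":3},{"slide":[4,0,-8],"turn":0,"grip":3},{"slide":[5,0,-13],"turn":0,"grip":3},{"slide":[5,0,-16],"turn":0,"grip":3},{"slide":[5,0,-16],"turn":0,"grip":3},{"slide":[5,0,-16],"turn":0,"grip":3}]' && python3 look.py wrist w4
```

```text
time: 7.2
eef_pos: [0.5502, 0.1697, 0.1681]
tcp_rot: [0.637, 0.771, 0.0, 0.001]
contact_force: [-0.8, -0.8, 0.1]
opening: 0.35
finger_force: 0.0
t 7.2 tcp lane [[-290.6    1.1]] z 0.1681 toolx-lane deg 180.12 F [-0.8 -0.8  0.1] q [ 0.12  0.13  1.88 -0.    1.13 -0.07]
px [[268. 301.]] world [559.4  59.3] lane [[-180.5  -10.6]] size [60.5 96.8] turn deg 0.1
```

View pics/w4.png

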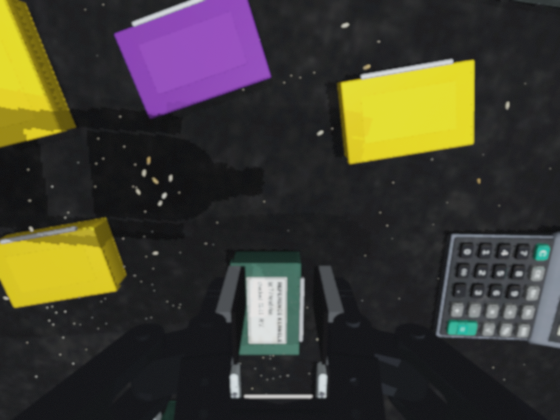

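The tin is now square (0.1°) at pixel (268,301), but it drifted about 10 mm to the right of the lane axis. I'll nudge it left from its long side with both fingers, still outside the rack.

```bash
python3 -m inch '[{"slide":[-11,-6.9,0],"turn":1.573,"grip":5},{"slide":[-11,-6.9,0],"turn":1.573,"grip":5},{"slide":[-11,-6.9,0],"turn":1.573,"grip":5},{"slide":[-11,-6.9,0],"turn":1.573,"grip":5},{"slide":[-11,-6.9,5],"turn":1.573,"grip":5},{"slide":[-11,-6.9,5],"turn":1.573,"grip":5},{"slide":[-11,-6.9,5],"turn":1.573,"grip":5},{"slide":[-11,-6.9,5],"turn":1.573,"grip":5},{"slide":[-11,-6.9,10],"turn":1.573,"grip":5},{"slide":[-11,-6.9,10],"turn":1.573,"grip":5},{"slide":[-11,-6.9,10],"turn":1.573,"grip":5},{"slide":[-11,-6.9,10],"turn":1.573,"grip":5},{"slide":[-11,-6.9,10],"turn":1.573,"grip":5},{"slide":[-11,-6.9,10],"turn":1.573,"grip":5}]' && python3 look.py wrist
```

```text
time: 8.65
eef_pos: [0.5027, 0.0483, 0.0668]
tcp_rot: [0.996, 0.094, -0.001, -0.0]
contact_force: [0.0, 0.9, 0.5]
opening: 0.585
finger_force: 0.0
t 8.65 tcp lane [[-180.3  -68.3]] z 0.0668 toolx-lane deg 90.01 F [0.  0.9 0.5] q [-0.11  0.12  2.1  -0.    0.92  1.28]
px [[537. 270.]] world [ 509.2 -102.5] lane [[-31.  -90.2]] size [35.9 61.2] turn deg 90.0
px [[295. 126.]] world [559.3  59.5] lane [[-180.7  -10.7]] size [60.3 97.2] turn deg -0.0
```

```bash
python3 -m inch '[{"slide":[0,0,3],"turn":0,"grip":5},{"slide":[0,0,5],"turn":0,"grip":5},{"slide":[0,0,6.2],"turn":0,"grip":5},{"slide":[0,0,6.2],"turn":0,"grip":5},{"slide":[0.4,0,6.2],"turn":0,"grip":5},{"slide":[0.8,0,6.2],"turn":0,"grip":5},{"slide":[1.1,0,6.2],"turn":0,"grip":5},{"slide":[1.3,0,6.2],"turn":0,"grip":5},{"slide":[1.5,0,6.2],"turn":0,"grip":5},{"slide":[1.7,0,6.2],"turn":0,"grip":5},{"slide":[1.9,0,6.2],"turn":0,"grip":5},{"slide":[2.1,0,6.2],"turn":0,"grip":5},{"slide":[2.3,0,6.2],"turn":0,"grip":5},{"slide":[2.45,0,6.2],"turn":0,"grip":5},{"slide":[2.55,0,6.2],"turn":0,"grip":5},{"slide":[2.6,0,6.2],"turn":0,"grip":5},{"slide":[2.6,0,6.2],"turn":0,"grip":5},{"slide":[2.6,0,6.2],"turn":0,"grip":5}]' && python3 look.py wrist w5
```

```text
time: 10.5
eef_pos: [0.5289, 0.0532, 0.0052]
tcp_rot: [0.996, 0.094, 0.0, -0.0]
contact_force: [-0.9, -0.3, -1.9]
opening: 0.585
finger_force: 0.4
t 10.5 tcp lane [[-180.2  -41.7]] z 0.0052 toolx-lane deg 89.96 F [-0.9 -0.3 -1.9] q [-0.09  0.28  2.05  0.    0.81  1.29]
px [[296. 189.]] world [570.8  61.7] lane [[-180.7    1.1]] size [61.2 97.2] turn deg -0.1
```

```bash
python3 -m inch '[{"slide":[-0.6,0,0],"turn":0,"grip":5},{"slide":[-1.5,0,-1],"turn":0,"grip":5},{"slide":[-1.5,0,-6],"turn":0,"grip":5},{"slide":[-1.5,-5,-10],"turn":0,"grip":3},{"slide":[4.2,-7.5,-10],"turn":-1.571,"grip":3},{"slide":[4.2,-7.5,-10],"turn":-1.571,"grip":3},{"slide":[4.2,-7.5,-10],"turn":-1.571,"grip":3},{"slide":[4.2,-7.5,-10],"turn":-1.571,"grip":3},{"slide":[4.2,-7.5,-10],"turn":-1.571,"grip":3},{"slide":[4.2,-7.5,-10],"turn":-1.571,"grip":3},{"slide":[4.2,-7.5,-10],"turn":-1.571,"grip":3},{"slide":[4.2,-7.5,-10],"turn":-1.571,"grip":3},{"slide":[4.2,-7.5,-10],"turn":-1.571,"grip":3},{"slide":[4.2,-7.5,-10],"turn":-1.571,"grip":3},{"slide":[4.2,-7.5,-10],"turn":-1.571,"grip":3},{"slide":[4.2,-7.5,-10],"turn":-1.571,"grip":3},{"slide":[4.2,-7.5,-10],"turn":-1.571,"grip":3},{"slide":[4.2,-7.5,-10],"turn":-1.571,"grip":3}]' && python3 look.py wrist w6
```

```text
time: 12.35
eef_pos: [0.5559, 0.1346, 0.1054]
tcp_rot: [0.638, 0.77, 0.0, 0.0]
contact_force: [-0.5, 0.2, -0.0]
opening: 0.353
finger_force: 0.0
t 12.35 tcp lane [[-2.551e+02  1.000e-01]] z 0.1054 toolx-lane deg 179.9 F [-0.5  0.2 -0. ] q [ 0.06  0.2   1.93  0.    1.01 -0.13]
px [[273. 316.]] world [570.4  61.1] lane [[-180.2    0.6]] size [60.6 96.1] turn deg -0.1
```

View pics/w6.png

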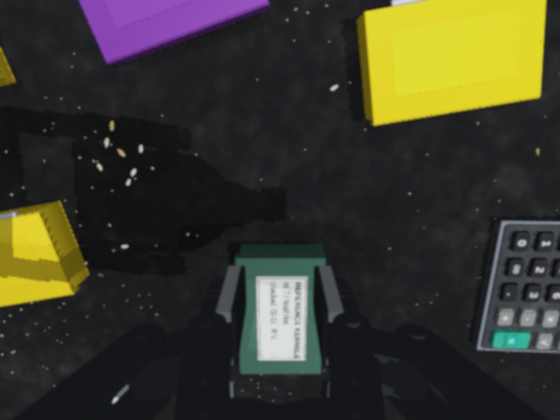

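```bash
python3 -m inch '[{"slide":[0,0.05,5],"turn":-0.002,"grip":3},{"slide":[0,0.05,8],"turn":-0.002,"grip":3},{"slide":[0,0.05,9.8],"turn":-0.002,"grip":3},{"slide":[0,0.05,9.8],"turn":-0.002,"grip":3},{"slide":[-0.4,0.05,9.8],"turn":-0.002,"grip":3},{"slide":[-0.8,0.05,9.8],"turn":-0.002,"grip":3},{"slide":[-1.0,0.05,9.8],"turn":-0.002,"grip":3},{"slide":[-1.2,0.05,9.8],"turn":-0.002,"grip":3}]' && python3 -m inch '[{"slide":[-0.2,0,0],"turn":0,"grip":3},{"slide":[-0.4,0,0],"turn":0,"grip":3},{"slide":[-0.7,0,0],"turn":0,"grip":3},{"slide":[-1.1,0,0],"turn":0,"grip":3},{"slide":[-1.5,0,0],"turn":0,"grip":3},{"slide":[-1.9,0,0],"turn":0,"grip":3},{"slide":[-2.3,0,0],"turn":0,"grip":3},{"slide":[-2.7,0,0],"turn":0,"grip":3},{"slide":[-3.1,0,0],"turn":0,"grip":3},{"slide":[-3.5,0,0],"turn":0,"grip":3},{"slide":[-3.9,0,0],"turn":0,"grip":3},{"slide":[-4.3,0,0],"turn":0,"grip":3},{"slide":[-4.7,0,0],"turn":0,"grip":3},{"slide":[-5.1,0,0],"turn":0,"grip":3},{"slide":[-5.5,0,0],"turn":0,"grip":3},{"slide":[-5.9,0,0],"turn":0,"grip":3},{"slide":[-6.2,0,0],"turn":0,"grip":3},{"slide":[-6.4,0,0],"turn":0,"grip":3},{"slide":[-6.5,0,0],"turn":0,"grip":3},{"slide":[-6.5,0,0],"turn":0,"grip":3}]' && python3 -m inch '[{"slide":[1,0,0],"turn":0,"grip":3},{"slide":[2,0,-3],"turn":0,"grip":3},{"slide":[4,0,-8],"turn":0,"grip":3},{"slide":[6,0,-13],"turn":0,"grip":3},{"slide":[6,0,-16],"turn":0,"grip":3},{"slide":[6,0,-16],"turn":0,"grip":3},{"slide":[6,0,-16],"turn":0,"grip":3}]' && python3 look.py wrist w7
```

```text
time: 13.2
eef_pos: [0.5597, 0.1227, 0.0087]
tcp_rot: [0.637, 0.771, 0.001, 0.001]
contact_force: [-0.6, -0.3, 0.6]
opening: 0.349
finger_force: 0.0
time: 15.2
eef_pos: [0.5709, 0.0589, 0.0072]
tcp_rot: [0.637, 0.771, -0.0, 0.0]
contact_force: [-1.0, 2.3, 1.7]
opening: 0.351
finger_force: 1.1
time: 15.9
eef_pos: [0.5598, 0.1182, 0.1679]
tcp_rot: [0.637, 0.771, 0.0, 0.001]
contact_force: [0.1, -0.2, -1.6]
opening: 0.356
finger_force: 0.0
t 15.9 tcp lane [[-238.3    0.9]] z 0.1679 toolx-lane deg 180.13 F [ 0.1 -0.2 -1.6] q [ 0.03  0.12  1.89 -0.    1.13 -0.16]
px [[285. 323.]] world [581.6  -0. ] lane [[-118.     0.2]] size [61.3 97.7] turn deg -0.2
```

View pics/w7.png

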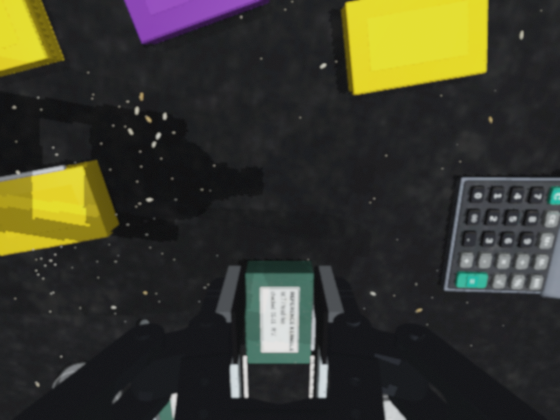

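The tin is straight in the lane mouth, at pixel (285,323), lane position (-118, 0.2) mm, turn -0.2°. I'll continue the push to a few mm short of the outline.

```bash
python3 -m inch '[{"slide":[-4.5,-0.07,4],"turn":0.002,"grip":3},{"slide":[-4.5,-0.07,8],"turn":0.002,"grip":3},{"slide":[-4.5,-0.07,12],"turn":0.002,"grip":3},{"slide":[-4.5,-0.07,15],"turn":0.002,"grip":3},{"slide":[-4.5,-0.07,16],"turn":0.002,"grip":3},{"slide":[-4.5,-0.07,16],"turn":0.002,"grip":3},{"slide":[-4.9,-0.07,16],"turn":0.002,"grip":3},{"slide":[-5.2,-0.07,16],"turn":0.002,"grip":3},{"slide":[-5.5,-0.07,16],"turn":0.002,"grip":3},{"slide":[-5.7,-0.07,16],"turn":0.002,"grip":3},{"slide":[-5.9,-0.07,16],"turn":0.002,"grip":3},{"slide":[-6.2,-0.07,16],"turn":0.002,"grip":3},{"slide":[-6.5,-0.07,16],"turn":0.002,"grip":3},{"slide":[-6.9,-0.07,16],"turn":0.002,"grip":3},{"slide":[-7.3,-0.07,16],"turn":0.002,"grip":3},{"slide":[-7.7,-0.07,16],"turn":0.002,"grip":3},{"slide":[-8.1,-0.07,16],"turn":0.002,"grip":3},{"slide":[-8.5,-0.07,16],"turn":0.002,"grip":3},{"slide":[-8.9,-0.07,16],"turn":0.002,"grip":3},{"slide":[-9.3,-0.07,16],"turn":0.002,"grip":3}]' && python3 look.py wrist
```

```text
time: 17.95
eef_pos: [0.5765, 0.0263, 0.0073]
tcp_rot: [0.638, 0.77, -0.0, -0.0]
contact_force: [-0.2, 4.1, 4.0]
opening: 0.35
finger_force: 2.1
t 17.95 tcp lane [[-144.9    0. ]] z 0.0073 toolx-lane deg 179.97 F [-0.2  4.1  4. ] q [-0.13  0.36  1.94  0.    0.84 -0.32]
px [[270. 334.]] world [578.3  16.8] lane [[-135.2   -0. ]] size [27.8 32.7] turn deg 90.0
```

```bash
python3 -m inch '[{"slide":[-0.4,0,0],"turn":0,"grip":3},{"slide":[-0.8,0,0],"turn":0,"grip":3},{"slide":[-1.2,0,0],"turn":0,"grip":3},{"slide":[-1.7,0,0],"turn":0,"grip":3},{"slide":[-2.2,0,0],"turn":0,"grip":3},{"slide":[-2.7,0,0],"turn":0,"grip":3},{"slide":[-3.2,0,0],"turn":0,"grip":3},{"slide":[-3.7,0,0],"turn":0,"grip":3},{"slide":[-4.2,0,0],"turn":0,"grip":3},{"slide":[-4.7,0,0],"turn":0,"grip":3},{"slide":[-5.2,0,0],"turn":0,"grip":3},{"slide":[-5.7,0,0],"turn":0,"grip":3},{"slide":[-6.2,0,0],"turn":0,"grip":3},{"slide":[-6.6,0,0],"turn":0,"grip":3},{"slide":[-7.0,0,0],"turn":0,"grip":3},{"slide":[-7.3,0,0],"turn":0,"grip":3},{"slide":[-7.6,0,0],"turn":0,"grip":3},{"slide":[-7.8,0,0],"turn":0,"grip":3},{"slide":[-8.0,0,0],"turn":0,"grip":3},{"slide":[-8.0,0,0],"turn":0,"grip":3}]' && python3 -m inch '[{"slide":[1,0,0],"turn":0,"grip":3},{"slide":[2,0,-3],"turn":0,"grip":3},{"slide":[4,0,-8],"turn":0,"grip":3},{"slide":[6,0,-13],"turn":0,"grip":3},{"slide":[6,0,-16],"turn":0,"grip":3},{"slide":[6,0,-16],"turn":0,"grip":3},{"slide":[6,0,-16],"turn":0,"grip":3}]' && python3 look.py wrist w8; python3 look.py top
```

```text
time: 20.0
eef_pos: [0.5915, -0.0524, 0.0073]
tcp_rot: [0.638, 0.77, -0.0, 0.0]
contact_force: [-0.0, 0.9, 0.7]
opening: 0.354
finger_force: 0.3
time: 20.7
eef_pos: [0.5807, 0.0073, 0.1685]
tcp_rot: [0.637, 0.771, 0.001, 0.001]
contact_force: [0.8, 0.7, -0.1]
opening: 0.35
finger_force: 0.0
t 20.7 tcp lane [[-125.5    0.6]] z 0.1685 toolx-lane deg 180.02 F [ 0.8  0.7 -0.1] q [-0.16  0.14  1.87 -0.    1.13 -0.35]
px [[172. 301.]] world [ 510.1 -109.4] lane [[-24.  -90.6]] size [49.3 61.7] turn deg 89.9
px [[278. 315.]] world [ 602.4 -110.9] lane [[-5.2 -0.3]] size [61.7 96.7] turn deg -0.1
t 20.75 tcp lane [[-125.6   -0.5]] z 0.1666 toolx-lane deg 180.0 F [-0.3  0.1 -0.4] q [-0.16  0.14  1.87 -0.    1.13 -0.35]
px [[332. 222.]] world [ 515.4 -134.8] lane [[  2.  -90.2]] size [62.9 98.5] turn deg 0.3
px [[324. 186.]] world [ 603.4 -113. ] lane [[-3.   0.4]] size [63.1 96. ] turn deg 0.5
```

View pics/w8.png

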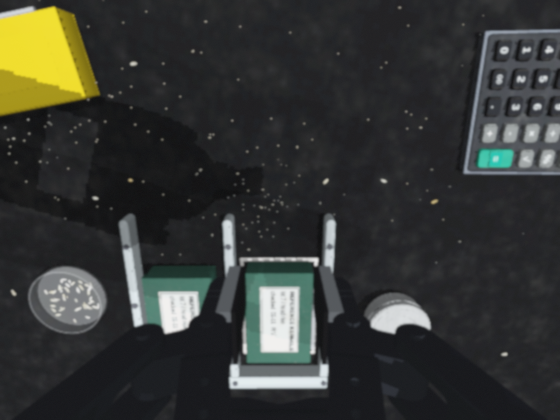

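The tin stands at pixel (278,315), about 5 mm short of the outline centre and centred sideways. A small white gap shows at its rear. One last 5 mm push.

```bash
python3 -m inch '[{"slide":[-3.5,0,4],"turn":0,"grip":3},{"slide":[-4,0,8],"turn":0,"grip":3},{"slide":[-4,0,12],"turn":0,"grip":3},{"slide":[-4,0,15],"turn":0,"grip":3},{"slide":[-4,0,16],"turn":0,"grip":3},{"slide":[-4.5,0,16],"turn":0,"grip":3},{"slide":[-5,0,16],"turn":0,"grip":3},{"slide":[-5.4,0,16],"turn":0,"grip":3},{"slide":[-5.7,0,16],"turn":0,"grip":3},{"slide":[-5.9,0,16],"turn":0,"grip":3},{"slide":[-6.0,0,16],"turn":0,"grip":3},{"slide":[-6.1,0,16],"turn":0,"grip":3},{"slide":[-6.2,0,16],"turn":0,"grip":3},{"slide":[-6.3,0,16],"turn":0,"grip":3},{"slide":[-6.4,0,16],"turn":0,"grip":3},{"slide":[-6.5,0,16],"turn":0,"grip":3},{"slide":[-6.5,0,16],"turn":0,"grip":3},{"slide":[-6.5,0,16],"turn":0,"grip":3}]' && python3 -m inch '[{"slide":[1,0,0],"turn":0,"grip":3},{"slide":[2,0,-3],"turn":0,"grip":3},{"slide":[4,0,-8],"turn":0,"grip":3},{"slide":[6,0,-13],"turn":0,"grip":3},{"slide":[6,0,-16],"turn":0,"grip":3},{"slide":[6,0,-16],"turn":0,"grip":3},{"slide":[6,0,-16],"turn":0,"grip":3}]' && python3 look.py wrist w9; python3 look.py top
```

```text
time: 22.6
eef_pos: [0.5924, -0.0569, 0.0073]
tcp_rot: [0.638, 0.77, 0.0, 0.0]
contact_force: [0.6, 4.4, 3.0]
opening: 0.353
finger_force: 1.9
time: 23.3
eef_pos: [0.5814, 0.0019, 0.168]
tcp_rot: [0.637, 0.77, 0.0, 0.001]
contact_force: [-0.5, -0.6, -0.7]
opening: 0.349
finger_force: 0.0
t 23.3 tcp lane [[-120.     0.3]] z 0.168 toolx-lane deg 180.0 F [-0.5 -0.6 -0.7] q [-0.17  0.14  1.87 -0.    1.13 -0.36]
px [[175. 294.]] world [ 510.6 -112.1] lane [[-21.3 -90.7]] size [54.2 61.5] turn deg 89.9
px [[284. 306.]] world [ 603. -115.] lane [[-1.1 -0.4]] size [61.6 96.6] turn deg 0.3
t 23.35 tcp lane [[-120.2   -0.8]] z 0.1661 toolx-lane deg 179.98 F [-1.1  0.2 -0.6] q [-0.17  0.14  1.87 -0.    1.13 -0.36]
px [[333. 222.]] world [ 515.4 -134.7] lane [[  1.9 -90.2]] size [62.9 98.7] turn deg 0.3
px [[325. 188.]] world [ 604.5 -115.8] lane [[-0.1  0.9]] size [64.1 96.1] turn deg -0.2
```

View pics/w9.png

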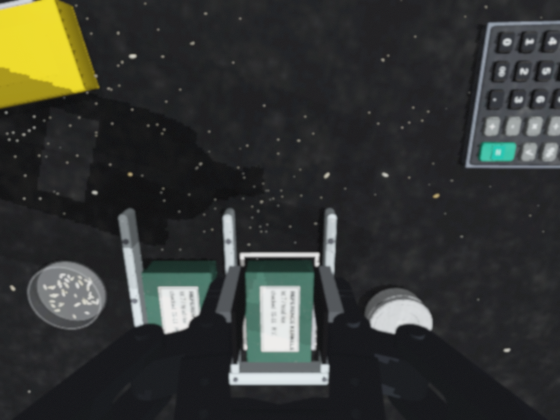

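The tin stands inside the outline at (284,306). It is within about 1–2 mm lengthways and 1 mm sideways, it is square, and the robot is clear of everything.

```bash
python3 -c "
from plant import ctrl
print(ctrl.sign_off())"
```

```text
the job is handed in; nothing more can be done
None
```

The loose tin now stands on the white outline, about 1–2 mm short of dead centre and level with the parked tin. It was square in the lane and clear of the rails whenever I checked, the parked tin hasn't moved, and I handed the job in at about 23 s.

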